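Rack the mosaic plaques and fold up the bench

ROBOT

A 6-joint arm with a two-finger parallel gripper is mounted at the origin on the work surface. World frame = base frame: x ahead of the robot, y to its left, z up, the work surface at z = 0. Lengths are in m, angles in rad, forces in N, time in s.
With the tool pointing down it reaches from about 0.275 to 0.975 m from the base axis. Payload 8.4 kg.
Tool frame: the origin (TCP) lies between the finger pads; the fingertips stand ahead of it and the grasp point (between the pads) lies 11 mm behind it (manip.nose_length is the z of the fingertips in the tool frame, in m); z points along the fingers, y is the direction in which the jaws open and shut (so a half turn about z gives the same grasp; the last joint's range is limited). The gripper opens to 92 mm and grips with 3 to 60 N. Pads are 20 mm wide; open, the fingers measure 128 mm over their backs; the gripper's body (75 mm by 189 mm) begins 69 mm behind the grasp point.
Start: joints at [1.26, 0.353, 1.633, -0, 1.155, -0.002], TCP at [0.19, 0.595, 0.223] pointing down, gripper open.
Joint ranges: [-2.63, 2.63], [-0.92, 2.1], [0.06, 2.66], [-1.3, 4.44], [0, 2.69], [-3.02, 3.02]. Speed limits (rad/s): [2.22, 2.22, 2.79, 3.14, 3.14, 3.14].

INTERFACE

Orientations are given as [roll, pitch, yaw] about the fixed x, y, z axes, in that order (R = Rz(yaw) Ry(pitch) Rx(roll)).
In Python, from workcell import telemetry, imaging, manip gives the robot as it stands. The module is installed in compiled form; this text tells all that it offers.
- The arm moves only by the shell command python3 -m pendant 'ROWS' [FORCE]. ROWS is JSON, one flat list of numbers, 7 for each row, row after row: the turn, a rotation vector about the tool's x, y, z in degrees, then the shift along the tool's x, y, z in m, then the finger opening in m, from 0 to 0.0919. In form: [ax, ay, az, tx, ty, tz, gripper, ax, ay, az, tx, ty, tz, gripper, ...]. A call has 1 to 12 rows; each row is the pose to reach, as a shift and turn from the pose commanded when the call began, along the tool's axes at that moment; what a row does not reach only later rows make up. A row lasts 1/8 s, in which the tool goes at most 62.5 mm and 10.7 degrees, less where a joint would pass 70% of its speed; a pose out of reach is approached as far as the arm can. A call with a gripper value outside its range is refused whole. The fingers move at their own pace and stop on an object; FORCE is the grip in N (left out, the last holds). Time passes only in rows, so rows that repeat a pose let the fingers close. It gives the time, the measured TCP pose, the force and the opening at its end, in the units of the state.
- telemetry.sense(): the state, without advancing time (a new reading comes with each control period).
- imaging.snapshot(name): name is "scene" or "top" or "wrist"; returns (picture, depth): 400x640x3 uint8, red, green, blue; 400x640 float32, m along the optical axis (not along the pixel's ray), 0 where there is no reading.
- imaging.camera_info(name): a dict with "camera_matrix" (3x3 intrinsics, pixels), "D" ([k1, k2, p1, p2, k3] as OpenCV has them; the pictures are not rectified), "world_to_cam" (4x4, takes a point from world to camera coordinates). Camera axes: x right, y up, looking along -z (the intrinsics and any distortion apply to the point x, -y, -z); pixel columns grow to the right and rows downward; lengths in m; the calibration is good to about 2 mm. A picture is of the moment at which its call begins: read the wrist's pose just before it. camera_info takes no time and is no camera call; for the wrist camera it gives the pose at the moment of the call.
- manip.hand_in(): hands the job in, once; it reports no verdict.
The state is a dict: "clock": time; "qpos": joint angles; "dq": joint speeds; "joint_torque": joint torques, N m; "ee_pos": TCP position; "eef_rot": TCP orientation; "wrist_force": force on the tool from outside, world axes, zero at the start; "ft_torque": the same for the moment, N m; "opening": finger opening in m.
Only numpy, scipy, OpenCV 4.12 (cv2) and the standard library are available. Lean on these libraries where they do the work, as an engineer would, in place of code of your own. Each camera call takes 0.05 s, during which the arm holds its last target. There are 200 camera calls.

TASK

Close down the mosaic bench. Stand every plaque that leans on the folding stand upright, the same edge down as now, in the slots of the drying rack, one to a slot and fully down, without letting any fall flat; once all are racked, fold the empty stand's back flat until it snaps down. Also slide the lidded pot along the table, without lifting or tipping it, from the round mark to the middle of the square mark (before or after the rest), and leave the other things on the bench where they are.

Things in the scene. Friction and masses are not known exactly. Their poses are not given: they have to be found in the camera images.
- plaque1: Mosaic plaque: slab 10 mm thick, 60 wide, 120 high, about 0.17 kg. Origin at the middle of its foot (the lower short edge); its x runs through the thickness (mosaic face at +x), y across the width, z up along the height. At the start it leans on the open stand, foot between the stand's back and front lip, its top tilted 0.35 rad towards the stand's -x, its top 50 mm or so free above the back's upper edge. None if this plaque is absent.
- plaque2: Mosaic plaque: slab 10 mm thick, 60 wide, 120 high, about 0.17 kg. Origin at the middle of its foot (the lower short edge); its x runs through the thickness (mosaic face at +x), y across the width, z up along the height. At the start it leans on the open stand, foot between the stand's back and front lip, its top tilted 0.35 rad towards the stand's -x, its top 50 mm or so free above the back's upper edge. None if this plaque is absent.
- plaque3: Mosaic plaque: slab 10 mm thick, 60 wide, 120 high, about 0.17 kg. Origin at the middle of its foot (the lower short edge); its x runs through the thickness (mosaic face at +x), y across the width, z up along the height. At the start it leans on the open stand, foot between the stand's back and front lip, its top tilted 0.35 rad towards the stand's -x, its top 50 mm or so free above the back's upper edge. None if this plaque is absent.
- plaque4: Mosaic plaque: slab 10 mm thick, 60 wide, 120 high, about 0.17 kg. Origin at the middle of its foot (the lower short edge); its x runs through the thickness (mosaic face at +x), y across the width, z up along the height. At the start it leans on the open stand, foot between the stand's back and front lip, its top tilted 0.35 rad towards the stand's -x, its top 50 mm or so free above the back's upper edge. None if this plaque is absent.
- plaque5: Mosaic plaque: slab 10 mm thick, 60 wide, 120 high, about 0.17 kg. Origin at the middle of its foot (the lower short edge); its x runs through the thickness (mosaic face at +x), y across the width, z up along the height. At the start it leans on the open stand, foot between the stand's back and front lip, its top tilted 0.35 rad towards the stand's -x, its top 50 mm or so free above the back's upper edge. None if this plaque is absent.
- rack: Fixed wooden drying rack, 296 mm long (its x), 100 wide (its y), z up; origin under its middle at table height. Five slots for one plaque each, at x = -100, -50, 0, 50, 100 mm; a slot is 14 mm wide, runs right across the rack along its y and is open at both ends. Slot floor at z = 10 mm; between the slots are 36 mm thick teeth, 90 mm long in y, with round tops 60 mm high (straight walls up to z = 42 mm). A seated plaque's foot is at z = 10 mm.
- stand: Fixed base of the folding stand, a board 105 mm deep (x from -35 to +70 mm) and 372 long (y), 12 thick; origin under the hinge line at table height, y along the hinge line, z up. A lip 8 mm deep, 8 high runs along it at x = 20 to 28 mm. Hinge line at x = 0, z = 26 mm.
- stand_back (a joint): Angle of the stand's hinged wooden back (50 mm high from the hinge line, 360 long, 8 thick): 1.92 = open, leaning back towards the stand's -x (start); 0 = folded flat onto the base towards the stand's +x. Sprung over-centre at about 0.95: above that it snaps to open, below to folded. About 4 N at its upper edge, pushing from its rear (-x) side towards +x, starts it moving.
- back_edge (a point): Middle of the free upper edge of the stand's back (50 mm from the hinge line); moves with the back.
- pot: Lidded aluminium adhesive pot, wide and low, 122 mm across, 40 mm high without its knob, about 0.6 kg; the lid does not come off. Origin at the middle of its underside, z up.
- pot_knob (a point): On the axis of the pot's black lid knob, 62 mm above the pot's underside. The knob is an upright cylinder 26 mm across from 40 to 76 mm height.
- mark_round: Round outline 136 mm across painted flat on the table, where the pot stands at the start. Origin at its middle.
- mark_square: Square outline, 148 mm outside and 138 inside, painted flat on the table. Origin at its middle.
- bowl: Bystander: white bowl heaped with stone chips, 110 mm across, 42 high. Origin under it, not to be disturbed.
- glue_bottle: Bystander: white closed bottle, 52 mm across, 130 high. Origin under it, not to be disturbed.
- grout_jar: Bystander: glass jar, 68 mm across, 85 high. Origin under it, not to be disturbed.
- nippers: Bystander: hand nippers with black grips lying flat, about 165 x 65 mm, 17 high. Origin under it, not to be disturbed.
- palette_knife: Bystander: spatula lying flat. Origin under it, not to be disturbed.
- rubbing_block: Bystander: cork block 100 x 50 x 35 mm. Origin under it, not to be disturbed.
- tile_stack: Bystander: terracotta tile stack 80 x 80 x 45 mm. Origin under it, not to be disturbed.
Mind the look-alikes: they are no part of the job. Of the things like the pot, leave any that is red; of the rest the larger one is meant. What is shaped like the plaque2 but turquoise is not meant.

How it is judged:
On the way, in this order (a step that is already met when the one before it is completed fails the run):
1. all plaques stand in the rack's slots, the stand's back still open (z of plaque1 in the frame of rack between 0.005 and 0.016 m and x of plaque1 in the frame of rack between -0.115 and 0.115 m and y of plaque1 in the frame of rack between -0.03 and 0.03 m and angle between the z axis of each of plaque1, plaque2, plaque3, plaque4, plaque5 and the z axis of rack, either way round below 0.2 rad and angle between the x axis of each of plaque1, plaque2, plaque3, plaque4, plaque5 and the x axis of rack, either way round below 0.3 rad and linear speed of each of plaque1, plaque2, plaque3, plaque4, plaque5 below 0.03 m/s and z of plaque2 in the frame of rack between 0.005 and 0.016 m and x of plaque2 in the frame of rack between -0.115 and 0.115 m and y of plaque2 in the frame of rack between -0.03 and 0.03 m and z of plaque3 in the frame of rack between 0.005 and 0.016 m and x of plaque3 in the frame of rack between -0.115 and 0.115 m and y of plaque3 in the frame of rack between -0.03 and 0.03 m and z of plaque4 in the frame of rack between 0.005 and 0.016 m and x of plaque4 in the frame of rack between -0.115 and 0.115 m and y of plaque4 in the frame of rack between -0.03 and 0.03 m and z of plaque5 in the frame of rack between 0.005 and 0.016 m and x of plaque5 in the frame of rack between -0.115 and 0.115 m and y of plaque5 in the frame of rack between -0.03 and 0.03 m and value of joint stand_back above 1.5 rad), for 0.2 s.
2. the stand's back is folded flat (value of joint stand_back below 0.1 rad), for 0.2 s.
At the end, for the whole second after the job is handed in: Each plaque in a slot: foot within 6 mm of the slot floor, upright within 0.2 rad, square to the rack within 0.3, foot middle within 30 mm of the rack's centre line, at rest. Stand's back below 0.1 rad. Pot upright, at rest, within 15 mm of the square mark's middle (z of plaque1 in the frame of rack between 0.005 and 0.016 m and x of plaque1 in the frame of rack between -0.115 and 0.115 m and y of plaque1 in the frame of rack between -0.03 and 0.03 m and angle between the z axis of each of plaque1, plaque2, plaque3, plaque4, plaque5 and the z axis of rack, either way round below 0.2 rad and angle between the x axis of each of plaque1, plaque2, plaque3, plaque4, plaque5 and the x axis of rack, either way round below 0.3 rad and linear speed of each of plaque1, plaque2, plaque3, plaque4, plaque5 below 0.03 m/s and z of plaque2 in the frame of rack between 0.005 and 0.016 m and x of plaque2 in the frame of rack between -0.115 and 0.115 m and y of plaque2 in the frame of rack between -0.03 and 0.03 m and z of plaque3 in the frame of rack between 0.005 and 0.016 m and x of plaque3 in the frame of rack between -0.115 and 0.115 m and y of plaque3 in the frame of rack between -0.03 and 0.03 m and z of plaque4 in the frame of rack between 0.005 and 0.016 m and x of plaque4 in the frame of rack between -0.115 and 0.115 m and y of plaque4 in the frame of rack between -0.03 and 0.03 m and z of plaque5 in the frame of rack between 0.005 and 0.016 m and x of plaque5 in the frame of rack between -0.115 and 0.115 m and y of plaque5 in the frame of rack between -0.03 and 0.03 m and value of joint stand_back below 0.1 rad and horizontal distance between pot and mark_square below 0.015 m and height (world z) of pot below 0.005 m and angle between pot's own z axis and vertical below 0.05 rad and linear speed of pot below 0.02 m/s); the robot touches nothing.
It fails at once if the pot was lifted or tipped (height (world z) of pot above 0.02 m or angle between pot's own z axis and vertical above 0.35 rad).
It fails at once if a plaque fell flat (angle between any of plaque1, plaque2, plaque3, plaque4, plaque5's own z axis and vertical above 1.3 rad).
It fails at once if a bystander was moved more than 30 mm (distance of any of bowl, glue_bottle, grout_jar, nippers, palette_knife, rubbing_block, tile_stack from where it was at the start of the episode above 0.03 m).
Of plaque1, plaque2, plaque3, plaque4, plaque5 only 3 to 5 are there at a start; the rules pass over those that are not, and their reading is None.
At some moment in a run one of pot may be knocked a few centimetres aside while the robot is not near it.
It also fails if it takes over 210 s, if anything falls off the work surface, if the arm or the gripper's body presses on something with over 40 N, if the wrist force passes 120 N, or if a joint passes its speed limit or range.

## Working session

There is one attempt and no reset: what is moved stays moved. The work goes in short steps, Python scripts to look and compute and a shell command to move; the robot and the scene stay as the last step left them, time stands still between calls to the robot, and variables do not carry over. Pictures are saved under pics/ and viewed, about 12 in all and at most 16, crops included, and the job is handed in when it is done.

```bash
mkdir -p pics; cat > h.py <<'E'
import numpy as np, cv2
from workcell import telemetry, imaging, manip
from scipy.spatial.transform import Rotation as R
def snap(n):
    i=imaging.camera_info(n); p,d=imaging.snapshot(n); return p,d,i
def save(p,f): cv2.imwrite('pics/'+f,p[:,:,::-1])
def cloud(d,i):
    h,w=d.shape; v,u=np.mgrid[:h,:w].astype(np.float64)
    n=cv2.undistortPoints(np.stack([u.ravel(),v.ravel()],1)[:,None],np.array(i['camera_matrix']),np.array(i['D']))[:,0]
    z=d.ravel(); P=np.stack([n[:,0]*z,-n[:,1]*z,-z,np.ones_like(z)],0)
    W=np.linalg.inv(np.array(i['world_to_cam']))@P
    W=W[:3].T.reshape(h,w,3); W[d==0]=np.nan; return W
def ray(px,i,z):
    n=cv2.undistortPoints(np.array(px,float).reshape(-1,1,2),np.array(i['camera_matrix']),np.array(i['D']))[:,0]
    T=np.linalg.inv(np.array(i['world_to_cam'])); o=T[:3,3]
    D=np.stack([n[:,0],-n[:,1],-np.ones(len(n))],1)@T[:3,:3].T
    return o+D*((z-o[2])/D[:,2])[:,None]
E
python3 - <<'E'
from h import *
for n in ('scene','top'):
    p,d,i=snap(n); save(p,n+'0.png'); np.savez(n+'0.npz',p=p,d=d,**{k:np.array(v) for k,v in i.items()}); print(np.linalg.inv(i['world_to_cam']).round(3)[:3], (d>0).mean())
print(telemetry.sense(), manip.nose_length)
E
```

```text
[[-0.524 -0.505  0.686  1.295]
 [ 0.852 -0.308  0.424  0.449]
 [-0.002  0.806  0.591  0.716]] 0.99603515625
[[-0.019  0.99  -0.142  0.298]
 [-1.    -0.022 -0.021 -0.059]
 [-0.024  0.142  0.99   1.491]] 0.996078125
{'clock': 0.1, 'qpos': array([ 1.25957050e+00,  3.53555608e-01,  1.63405512e+00,  9.27199996e-07,
        1.15523256e+00, -2.37472877e-03]), 'dq': array([ 0.00021239, -0.00115737, -0.00219474, -0.00051258, -0.00120501,
       -0.00160046]), 'joint_torque': array([-2.15845357e-03, -5.94905162e+01, -3.34935629e+01,  6.97665056e-02,
        1.83290604e-02, -4.48370054e-05]), 'ee_pos': array([0.18982601, 0.59500818, 0.2219553 ]), 'eef_rot': array([-3.14034202e+00, -3.81773274e-06,  2.83274118e+00]), 'wrist_force': array([ 0.41715175, -0.19018783, -0.75641632]), 'ft_torque': array([-0.0067424 , -0.02490479, -0.04422033]), 'opening': 0.09187554809668315} 0.008
```

View pics/scene0.png

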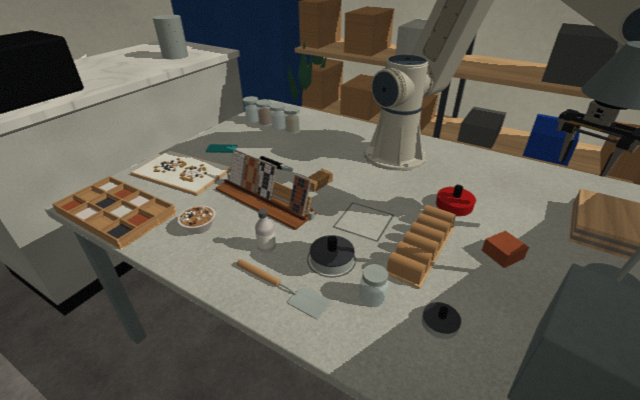

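View pics/top0.png

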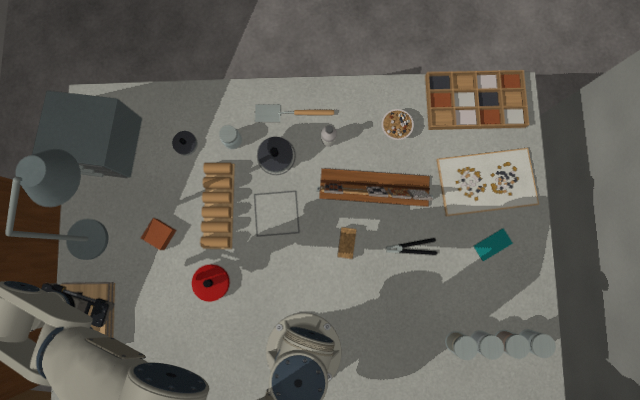

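The scene view shows the plaques on the stand at about (270,185), the rack at (425,245) and the pot at (332,255).
- **Pot look-alikes (top view):** large grey pot with a black lid (276,154), small black lid or pot (184,142), red pot (210,283). I choose the large one at (276,154).
- **Plaque look-alike (top view):** a turquoise slab lying flat at (492,245), which I leave alone. The plaques leaning on the stand are at (320–430,190).

```bash
python3 - <<'E'
from h import *
a=np.load('top0.npz'); b=np.load('scene0.npz')
W=cloud(a['d'],a); V=cloud(b['d'],b)
def at(u,v): return W[v,u].round(3)
print('top: pot knob',at(276,154),'small',at(184,142),'red',at(208,283),'table',at(300,250))
# pot: points 36-44mm
def rect(m,n):
    q=m.astype(np.float32); r=cv2.minAreaRect(q); print(n,len(q),np.round(r[0],3),np.round(r[1],3),r[2], 'corners',cv2.boxPoints(r).round(3).tolist())
def sub(W,x0,x1,y0,y1,z0,z1):
    P=W.reshape(-1,3); m=(P[:,0]>x0)&(P[:,0]<x1)&(P[:,1]>y0)&(P[:,1]<y1)&(P[:,2]>z0)&(P[:,2]<z1); return P[m]
for nm,C in(('top',W),('scene',V)):
    k=at(276,154)
    q=sub(C,k[0]-.1,k[0]+.1,k[1]-.1,k[1]+.1,.033,.047); print(nm,'pot',cv2.minEnclosingCircle(q[:,:2].astype(np.float32)), q[:,2].mean())
    q=sub(C,k[0]-.1,k[0]+.1,k[1]-.1,k[1]+.1,.06,.09); print(nm,'knob',cv2.minEnclosingCircle(q[:,:2].astype(np.float32)), np.median(q[:,2]),len(q))
    r=at(217,205); q=sub(C,r[0]-.18,r[0]+.18,r[1]-.07,r[1]+.07,.03,.075); rect(q[:,:2],nm+' rack'); print(np.percentile(q[:,2],98))
    s=at(375,205); print('s',s)
    q=sub(C,.2,.75,-.45,-.02,.03,.2); 
# square mark in top: dark outline
print('sq corners',ray([[254,193],[297,191],[299,234],[257,236]],a,0).round(3))
save(cv2.resize(a['p'][150:260,190:450],None,fx=3,fy=3,interpolation=cv2.INTER_CUBIC),'c1.png')
save(cv2.resize(b['p'][130:300,190:480],None,fx=2.7,fy=2.7,interpolation=cv2.INTER_CUBIC),'c2.png')
E
```

```text
top: pot knob [0.644 0.078 0.067] small [0.7   0.397 0.044] red [0.224 0.299 0.074] table [0.325 0.005 0.002]
top pot ((0.652511477470398, 0.08650561422109604), 0.06092849373817444) 0.03804630975370406
top knob ((0.6527040600776672, 0.08631974458694458), 0.012935635633766651) 0.07351179734313895 53
top rack 1812 [0.481 0.284] [0.09  0.284] 88.50959777832031 corners [[0.33799999952316284, 0.24300000071525574], [0.621999979019165, 0.23499999940395355], [0.6240000128746033, 0.32499998807907104], [0.3400000035762787, 0.3319999873638153]]
0.06357583114616588
s [ 0.473 -0.253  0.   ]
scene pot ((0.6594997048377991, 0.08593051135540009), 0.06268566846847534) 0.038062420425379634
scene knob ((0.6603243947029114, 0.08592888712882996), 0.013879021629691124) 0.07391399927934261 86
scene rack 2535 [0.491 0.283] [0.091 0.287] 88.38552856445312 corners [[0.34599998593330383, 0.24199999868869781], [0.6330000162124634, 0.23399999737739563], [0.6349999904632568, 0.32499998807907104], [0.3479999899864197, 0.3330000042915344]]
0.06079595016815569
s [ 0.473 -0.253  0.   ]
sq corners [[0.524 0.161 0.   ]
 [0.527 0.013 0.   ]
 [0.379 0.008 0.   ]
 [0.375 0.151 0.   ]]
```

View pics/c1.png

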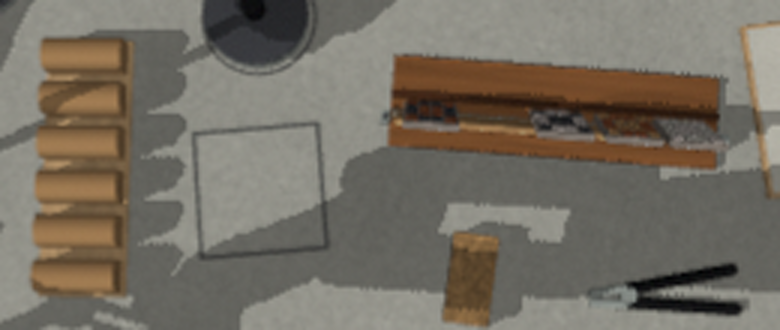

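View pics/c2.png

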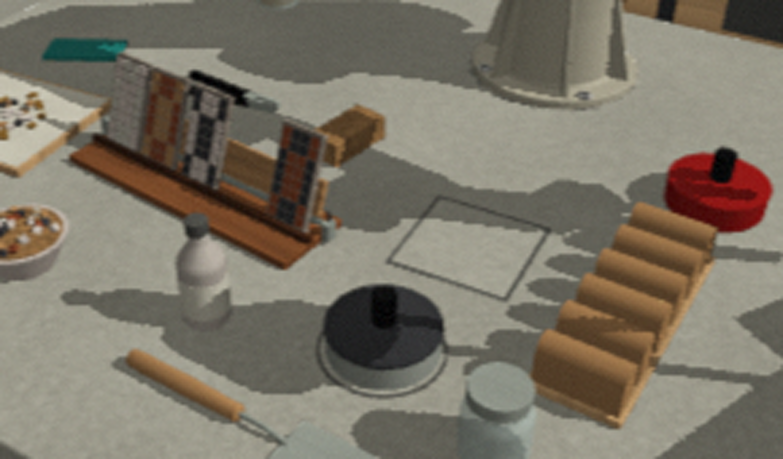

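The stand holds four plaques: crop pixels in c2 are at about (125,105), (163,120), (205,135) and (297,175), with a gap before the last one. The rack has five empty slots and the square mark is clear. The two cameras differ by about 8 mm in x, so I'll measure the plaques roughly, move, and settle it with the wrist camera.

```bash
cat >> h.py <<'E'
def plan(pos,rpy,via=None):
    """rotvec(deg), shift in tool axes from current pose"""
    s=telemetry.sense(); R0=R.from_euler('xyz',s['eef_rot']); R1=R.from_euler('xyz',rpy)
    print('rows', np.degrees((R0.inv()*R1).as_rotvec()).round(2), R0.inv().apply(np.array(pos)-s['ee_pos']).round(4))
def sub(W,x0,x1,y0,y1,z0,z1):
    P=W.reshape(-1,3); m=(P[:,0]>x0)&(P[:,0]<x1)&(P[:,1]>y0)&(P[:,1]<y1)&(P[:,2]>z0)&(P[:,2]<z1); return P[m]
E
python3 - <<'E'
from h import *
a=np.load('top0.npz'); b=np.load('scene0.npz')
W=cloud(a['d'],a); V=cloud(b['d'],b)
for nm,C in(('top',W),('scene',V)):
    q=sub(C,.3,.75,-.5,0,.006,.02); r=cv2.minAreaRect(q[:,:2].astype(np.float32)); print(nm,'base',r,cv2.boxPoints(r).round(3).tolist())
    q=sub(C,.3,.6,-.5,0,.082,.2); o=np.argsort(q[:,1]); q=q[o]
    print(len(q),'zmax',np.percentile(q[:,2],99),'gaps',[(q[k,1].round(3),q[k+1,1].round(3)) for k in np.where(np.diff(q[:,1])>.005)[0]],q[0].round(3),q[-1].round(3))
    c=q.mean(0); u,s,vt=np.linalg.svd(q-c); print('c',c.round(3),'n',vt[2].round(3))
plan([.36,-.2,.36],[np.pi,0,np.pi/2])
E
```

```text
top base ((0.5244892239570618, -0.25050511956214905), (0.44937440752983093, 0.49969446659088135), 0.19715285301208496) [[0.29899999499320984, -0.0010000000474974513], [0.3009999990463257, -0.5009999871253967], [0.75, -0.5], [0.7480000257492065, 0.0]]
448 zmax 0.13038367697259842 gaps [(np.float64(-0.357), np.float64(-0.352)), (np.float64(-0.292), np.float64(-0.278)), (np.float64(-0.219), np.float64(-0.138))] [ 0.471 -0.417  0.122] [ 0.504 -0.079  0.12 ]
c [ 0.494 -0.268  0.114] n [-0.89   0.086 -0.449]
scene base ((0.5300735235214233, -0.27736133337020874), (0.4372764825820923, 0.4454091191291809), 0.1610579490661621) [[0.3109999895095825, -0.054999999701976776], [0.31200000643730164, -0.5009999871253967], [0.7490000128746033, -0.49900001287460327], [0.7480000257492065, -0.05400000140070915]]
889 zmax 0.12706605285847908 gaps [(np.float64(-0.292), np.float64(-0.281)), (np.float64(-0.217), np.float64(-0.139))] [ 0.49  -0.419  0.105] [ 0.513 -0.077  0.126]
c [ 0.507 -0.252  0.106] n [-0.92   0.089 -0.381]
rows [-6.00e-02  5.00e-02  7.23e+01] [-0.4038 -0.7058 -0.1372]
```

```bash
python3 -m pendant '[0,0,20,-0.2,-0.12,-0.12,0.09,0,0,40,-0.329,-0.21,-0.15,0.09,0,0,40,-0.329,-0.21,-0.15,0.09,0,0,40,-0.329,-0.21,-0.15,0.09,0,0,40,-0.329,-0.21,-0.15,0.09,0,0,40,-0.329,-0.21,-0.15,0.09,0,0,72.3,-0.404,-0.706,-0.137,0.09,0,0,72.3,-0.404,-0.706,-0.137,0.09,0,0,72.3,-0.404,-0.706,-0.137,0.09,0,0,72.3,-0.404,-0.706,-0.137,0.09,0,0,72.3,-0.404,-0.706,-0.137,0.09,0,0,72.3,-0.404,-0.706,-0.137,0.09]'
python3 -m pendant '[0,0,0,0,0,0,0.09,0,0,0,0,0,0,0.09,0,0,0,0,0,0,0.09]'
python3 - <<'E'
from h import *
s=telemetry.sense(); print(s['ee_pos'],s['eef_rot'],s['qpos'])
p,d,i=snap('wrist'); save(p,'w0.png'); np.savez('w0.npz',p=p,d=d,**{k:np.array(v) for k,v in i.items()})
T=np.linalg.inv(i['world_to_cam']); print(T.round(3),(d>0).mean())
E
```

```text
clock: 1.6
ee_pos: [0.375, -0.0478, 0.3591]
eef_rot: [3.141, 0.0, 1.571]
wrist_force: [1.3, -0.2, 0.5]
opening: 0.09
clock: 1.98
ee_pos: [0.3759, -0.0448, 0.3589]
eef_rot: [-3.141, -0.0, 1.573]
wrist_force: [-0.1, -0.7, 0.5]
opening: 0.0902
[ 0.37593802 -0.04481237  0.35888892] [-3.14125083e+00 -4.07544503e-04  1.57317901e+00] [-1.22939294e-01 -1.73266142e-01  1.91830458e+00  3.67157372e-04
  1.39694431e+00 -1.25385623e-01]
[[ 1.    -0.002 -0.001  0.377]
 [ 0.002  0.967  0.257  0.027]
 [ 0.    -0.257  0.967  0.522]
 [ 0.     0.     0.     1.   ]] 0.9959609375
```

View pics/w0.png

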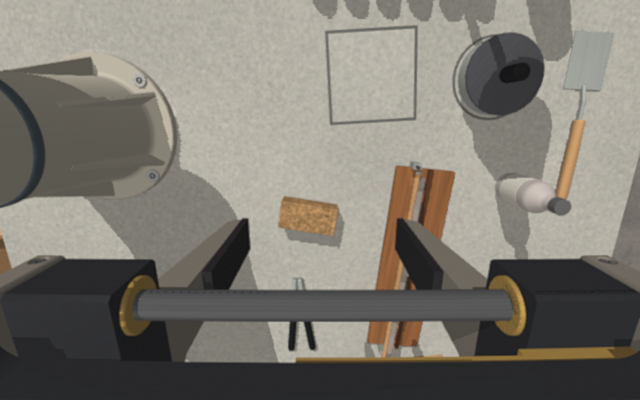

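The wrist camera sits on the tool's +x side (world +y now), so the gripper hides the lower half of its view. It shows the stand's +y end at (425,165), the pot at (505,75) and the square at (370,75). I'll move further to -y so all the plaques come into view.

```bash
python3 -m pendant '[0,0,0,-0.415,0.024,0,0.09,0,0,0,-0.415,0.024,0,0.09,0,0,0,-0.415,0.024,0,0.09,0,0,0,-0.415,0.024,0,0.09,0,0,0,-0.415,0.024,0,0.09,0,0,0,-0.415,0.024,0,0.09,0,0,0,-0.415,0.024,0,0.09,0,0,0,-0.415,0.024,0,0.09,0,0,0,-0.415,0.024,0,0.09,0,0,0,-0.415,0.024,0,0.09]'
python3 - <<'E'
from h import *
p,d,i=snap('wrist'); save(p,'w1.png'); np.savez('w1.npz',p=p,d=d,**{k:np.array(v) for k,v in i.items()})
C=cloud(d,i); C[200:]=np.nan
q=sub(C,.42,.6,-.45,-.03,.082,.16); q=q[np.argsort(q[:,1])]
print(len(q),'zmax',np.percentile(q[:,2],99),'gaps',[(q[k,1].round(3),q[k+1,1].round(3)) for k in np.where(np.diff(q[:,1])>.003)[0]],q[0].round(3),q[-1].round(3))
for y0,y1 in((-.139,-.078),(-.281,-.218),(-.352,-.292),(-.417,-.357)):
    t=q[(q[:,1]>y0-.004)&(q[:,1]<y1+.004)]
    if len(t)<10: continue
    top=t[t[:,2]>np.percentile(t[:,2],97)-.006]
    print('plaque y',np.percentile(t[:,1],[1,99]).round(3),'top edge x',np.percentile(top[:,0],[2,50,98]).round(3),'z',np.percentile(top[:,2],[50,99]).round(3))
    c=t.mean(0); print('  n',np.linalg.svd(t-c)[2][2].round(3))
print('table z',np.nanmedian(sub(C,.5,.65,-.3,.1,-.02,.009)[:,2]))
E
```

```text
clock: 3.28
ee_pos: [0.4005, -0.4595, 0.3593]
eef_rot: [3.141, -0.0, 1.573]
wrist_force: [-0.1, 0.6, -0.6]
opening: 0.0903
1605 zmax 0.12873209101420244 gaps [(np.float64(-0.359), np.float64(-0.353)), (np.float64(-0.292), np.float64(-0.281))] [ 0.498 -0.419  0.088] [ 0.518 -0.243  0.083]
plaque y [-0.281 -0.248] top edge x [0.489 0.494 0.501] z [0.126 0.129]
  n [-0.881  0.219 -0.42 ]
plaque y [-0.353 -0.294] top edge x [0.483 0.489 0.496] z [0.126 0.129]
  n [-0.878  0.108 -0.467]
plaque y [-0.417 -0.359] top edge x [0.477 0.483 0.49 ] z [0.126 0.129]
  n [-0.885  0.051 -0.462]
table z 0.0005506420383473154
```

View pics/w1.png

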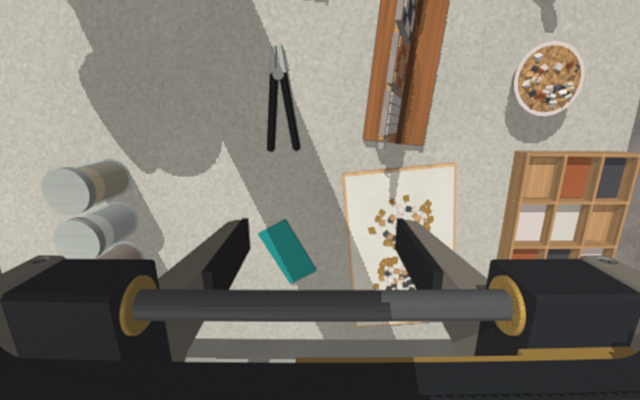

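The wrist view shows the stand at (405,70) with the plaques leaning inside it, and their edges come out well in depth. Tops are at z≈0.127 and x≈0.483–0.497. I'll start with the end plaque A at y≈-0.388.

```bash
cat >> h.py <<'E'
PL={'A':[.483,-.388,.126],'B':[.4895,-.323,.126],'C':[.4965,-.2495,.126],'D':[.510,-.1085,.126]}
def grasp(k,back=.08,tilt=.35,psi=-.096):
    ex=np.array([np.cos(psi),np.sin(psi),0]); pz=-np.sin(tilt)*ex+np.cos(tilt)*np.array([0,0,1])
    y=np.cos(tilt)*ex+np.sin(tilt)*np.array([0,0,1]); z=-pz; x=np.cross(y,z)
    rpy=R.from_matrix(np.stack([x,y,z],1)).as_euler('xyz'); t=np.array(PL[k])-.028*pz
    plan(t+back*pz,rpy); return t,rpy
E
python3 -c "
from h import *
print(grasp('A'))"
```

```text
rows [-20.02  -0.97   5.55] [0.0733 0.0649 0.1846]
(array([ 0.49255693, -0.38892029,  0.09969756]), array([2.79159265, 0.        , 1.47479633]))
```

```bash
python3 -m pendant '[-20,-1,5.5,0.073,0.065,0.1,0.06,-20,-1,5.5,0.073,0.065,0.1,0.06,-20,-1,5.5,0.073,0.065,0.185,0.06,-20,-1,5.5,0.073,0.065,0.185,0.06,-20,-1,5.5,0.073,0.065,0.185,0.06,-20,-1,5.5,0.073,0.065,0.185,0.06,-20,-1,5.5,0.073,0.065,0.185,0.06]' 20
python3 - <<'E'
from h import *
grasp('A',0)
p,d,i=snap('scene'); save(cv2.resize(p[100:260,180:380],None,fx=3.5,fy=3.5),'s1.png')
E
```

```text
clock: 4.2
ee_pos: [0.4658, -0.389, 0.1763]
eef_rot: [2.79, 0.003, 1.474]
wrist_force: [-0.7, 0.3, 0.5]
opening: 0.0599
rows [0.11 0.16 0.01] [ 0.0029 -0.0014  0.081 ]
```

View pics/s1.png

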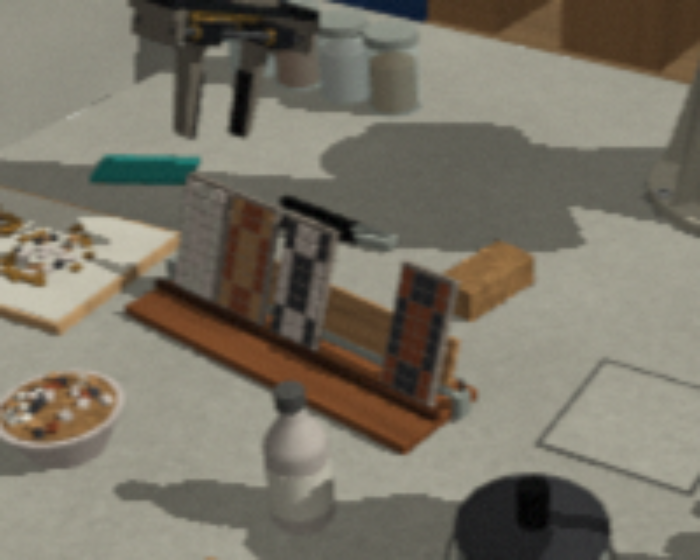

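The gripper hangs tilted above the leftmost plaque (210,190), lined up and clear. I'll go down, grip, and lift along the plaque axis.

```bash
python3 -m pendant '[0,0,0,0.002,-0.001,0.05,0.06,0,0,0,0.002,-0.001,0.081,0.06,0,0,0,0.002,-0.001,0.081,0.06,0,0,0,0.002,-0.001,0.081,0.06,0,0,0,0.002,-0.001,0.081,0,0,0,0,0.002,-0.001,0.081,0,0,0,0,0.002,-0.001,0.081,0,0,0,0,0.002,-0.001,0.081,0,0,0,0,0.002,-0.001,0.081,0]' 20
python3 -m pendant '[0,0,0,0,0,0,0,0,0,0,0,0,0,0]'
```

```text
clock: 5.38
ee_pos: [0.4917, -0.3887, 0.0976]
eef_rot: [2.792, 0.0, 1.474]
wrist_force: [-0.4, 0.2, -0.2]
opening: 0.0123
clock: 5.62
ee_pos: [0.4918, -0.3887, 0.0977]
eef_rot: [2.792, 0.001, 1.474]
wrist_force: [0.6, 0.4, 0.4]
opening: 0.0098
```

```bash
python3 -m pendant '[0,0,0,0,0,-0.05,0,0,0,0,0,0,-0.1,0,0,0,0,0,0,-0.15,0,0,0,0,0,0,-0.2,0,0,0,0,0,0,-0.2,0,0,0,0,0,0,-0.2,0]'
python3 -c "
from h import *
plan([.47,.12,.33],[np.pi,0,1.543])"
```

```text
clock: 6.38
ee_pos: [0.4232, -0.3816, 0.2845]
eef_rot: [2.793, -0.0, 1.474]
wrist_force: [0.5, 0.2, -2.1]
opening: 0.0098
rows [19.95  0.68 -3.92] [ 0.5038  0.0137 -0.0433]
```

```bash
python3 -m pendant '[10,0.3,-2,0.05,0.014,-0.043,0,20,0.7,-3.9,0.11,0.014,-0.043,0,20,0.7,-3.9,0.17,0.014,-0.043,0,20,0.7,-3.9,0.23,0.014,-0.043,0,20,0.7,-3.9,0.29,0.014,-0.043,0,20,0.7,-3.9,0.35,0.014,-0.043,0,20,0.7,-3.9,0.41,0.014,-0.043,0,20,0.7,-3.9,0.47,0.014,-0.043,0,20,0.7,-3.9,0.504,0.014,-0.043,0,20,0.7,-3.9,0.504,0.014,-0.043,0,20,0.7,-3.9,0.504,0.014,-0.043,0,20,0.7,-3.9,0.504,0.014,-0.043,0]'
python3 - <<'E'
from h import *
s=telemetry.sense(); print(s['ee_pos'],s['eef_rot'])
p,d,i=snap('wrist'); save(p,'w2.png'); np.savez('w2.npz',p=p,d=d,**{k:np.array(v) for k,v in i.items()})
C=cloud(d,i)
q=sub(C,.3,.7,.2,.37,.03,.075); r=cv2.minAreaRect(q[:,:2].astype(np.float32)); print(r,cv2.boxPoints(r).round(3).tolist(),np.percentile(q[:,2],99))
# slot floors
f=sub(C,.33,.64,.255,.31,.003,.025); h,e=np.histogram(f[:,0],np.arange(.33,.64,.002)); print([(round(e[k],3),h[k]) for k in range(len(h)) if h[k]])
w=sub(C,.3,.7,.27,.30,.045,.075); h,e=np.histogram(w[:,0],np.arange(.3,.7,.004)); print([(round(e[k],3),h[k]) for k in range(len(h)) if h[k]])
E
```

```text
clock: 7.88
ee_pos: [0.4706, 0.1189, 0.3298]
eef_rot: [-3.141, 0.001, 1.542]
wrist_force: [-0.7, 0.1, -1.3]
opening: 0.01
[0.47062008 0.11886291 0.32979407] [-3.14062453e+00  8.39929874e-04  1.54159798e+00]
((0.5252156853675842, 0.2803812026977539), (0.1076110228896141, 0.36038193106651306), 84.79910278320312) [[0.3409999907016754, 0.24300000071525574], [0.699999988079071, 0.20999999344348907], [0.7099999785423279, 0.3179999887943268], [0.35100001096725464, 0.3499999940395355]] 0.06315275819837057
[(np.float64(0.38), np.int64(92)), (np.float64(0.382), np.int64(53)), (np.float64(0.384), np.int64(55)), (np.float64(0.386), np.int64(49)), (np.float64(0.388), np.int64(37)), (np.float64(0.43), np.int64(36)), (np.float64(0.432), np.int64(64)), (np.float64(0.434), np.int64(52)), (np.float64(0.436), np.int64(53)), (np.float64(0.438), np.int64(53)), (np.float64(0.44), np.int64(52)), (np.float64(0.442), np.int64(45)), (np.float64(0.444), np.int64(4)), (np.float64(0.482), np.int64(37)), (np.float64(0.484), np.int64(51)), (np.float64(0.486), np.int64(55)), (np.float64(0.488), np.int64(55)), (np.f
[... 1832 characters left out ...]
(26)), (np.float64(0.544), np.int64(59)), (np.float64(0.548), np.int64(85)), (np.float64(0.552), np.int64(77)), (np.float64(0.556), np.int64(81)), (np.float64(0.56), np.int64(75)), (np.float64(0.564), np.int64(72)), (np.float64(0.568), np.int64(63)), (np.float64(0.572), np.int64(65)), (np.float64(0.576), np.int64(47)), (np.float64(0.58), np.int64(3)), (np.float64(0.592), np.int64(6)), (np.float64(0.596), np.int64(104)), (np.float64(0.6), np.int64(89)), (np.float64(0.604), np.int64(86)), (np.float64(0.608), np.int64(75)), (np.float64(0.612), np.int64(75)), (np.float64(0.616), np.int64(67)), (np.float64(0.62), np.int64(58)), (np.float64(0.624), np.int64(50)), (np.float64(0.628), np.int64(19))]
```

View pics/w2.png

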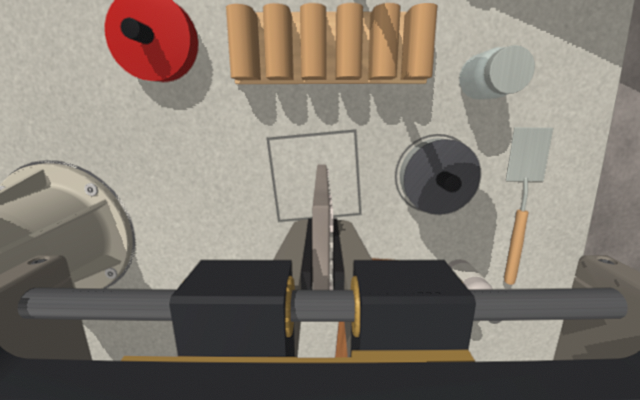

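The rack shows clearly at (330,45), and the plaque hangs upright with its foot at (322,170). I'll check the foot's x in the same camera against the slots, so any calibration offset cancels.

```bash
python3 - <<'E'
from h import *
i=np.load('w2.npz'); C=cloud(i['d'],i)
for z0,z1 in((.20,.225),(.225,.25),(.25,.275),(.275,.3)):
    q=sub(C[:, :],.40,.54,.13,.17,z0,z1); print(z0,len(q),np.percentile(q[:,0],[2,50,98]).round(4),np.percentile(q[:,1],[2,98]).round(3),q[:,2].min().round(3)) if len(q)>5 else 0
q=sub(C,.34,.63,.2,.36,.045,.075); print('rack y',np.percentile(q[:,1],[1,99]))
for x in (.36,.41,.46,.51,.56,.61):
    t=q[abs(q[:,0]-x)<.008]; print(x,np.percentile(t[:,1],[1,99]).round(3))
f=sub(C,.47,.51,.15,.4,.003,.02);f=f[f[:,1]>.22];print('floor z',np.median(sub(C,.483,.494,.255,.31,0,.025)[:,2]))
for y in(.26,.28,.30,.32):
    t=sub(C,.47,.51,y-.006,y+.006,0,.025); print(y,np.percentile(t[:,0],[2,98]).round(4))
plan([.4885,.284,.33],[np.pi,0,1.543])
E
```

```text
0.225 12 [0.4682 0.4726 0.4769] [0.145 0.148] 0.246
0.25 71 [0.4682 0.4722 0.4774] [0.144 0.148] 0.25
0.275 97 [0.468  0.4729 0.4771] [0.145 0.149] 0.276
rack y [0.23815122 0.32889293]
0.36 [0.242 0.331]
0.41 [0.241 0.329]
0.46 [0.239 0.329]
0.51 [0.238 0.328]
0.56 [0.237 0.325]
0.61 [0.236 0.325]
floor z 0.010344239595340865
0.26 [0.4828 0.495 ]
0.28 [0.4833 0.4954]
0.3 [0.4838 0.4968]
0.32 [0.4843 0.4972]
rows [-0.03  0.04 -0.1 ] [ 1.656e-01  1.290e-02 -1.000e-04]
```

```bash
python3 -m pendant '[0,0,0,0.06,0.011,0,0,0,0,0,0.12,0.011,0,0,0,0,0,0.165,0.011,0,0,0,0,0,0.165,0.0114,0,0,0,0,0,0.165,0.0114,0.06,0,0,0,0,0.165,0.0114,0.12,0,0,0,0,0.165,0.0114,0.17,0,0,0,0,0.165,0.0114,0.17,0,0,0,0,0.165,0.0114,0.17,0,0,0,0,0.165,0.0114,0.17,0]'
python3 - <<'E'
from h import *
plan([.4868,.284,.102],[np.pi,0,1.543])
p,d,i=snap('scene'); save(cv2.resize(p[130:310,330:530],None,fx=3.3,fy=3.3),'s2.png')
E
```

```text
clock: 9.18
ee_pos: [0.4885, 0.2848, 0.163]
eef_rot: [3.138, -0.002, 1.542]
wrist_force: [0.7, 0.0, -1.0]
opening: 0.0101
rows [ 0.21 -0.1  -0.05] [-0.001  -0.0019  0.061 ]
```

View pics/s2.png

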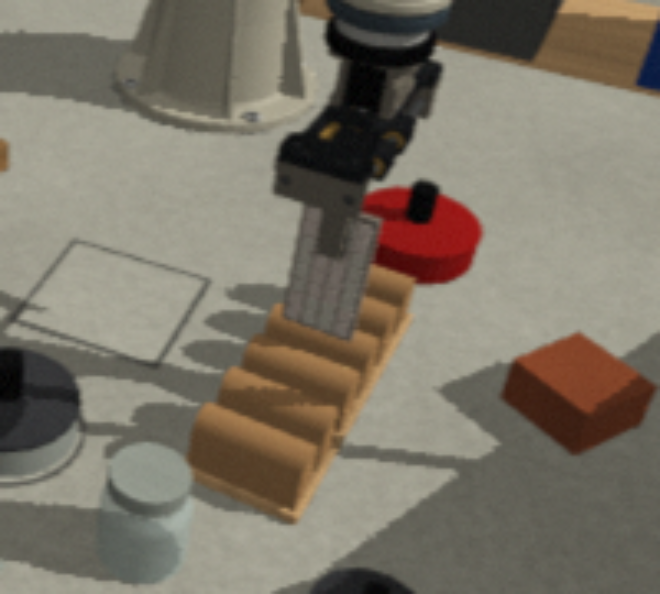

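The plaque hangs just above the middle slot (335,320), clear of everything. I'll lower it slowly.

```bash
python3 -m pendant '[0,0,0,-0.001,-0.0018,0,0,0,0,0,-0.001,-0.0018,0.02,0,0,0,0,-0.001,-0.0018,0.035,0,0,0,0,-0.001,-0.0018,0.045,0,0,0,0,-0.001,-0.0018,0.052,0,0,0,0,-0.001,-0.0018,0.058,0,0,0,0,-0.001,-0.0018,0.058,0,0,0,0,-0.001,-0.0018,0.058,0]'
```

```text
clock: 10.22
ee_pos: [0.4853, 0.2835, 0.1025]
eef_rot: [3.141, 0.0, 1.543]
wrist_force: [4.3, -1.4, -2.2]
opening: 0.0099
```

```bash
python3 -m pendant '[0,0,0,0,0.0015,0.001,0,0,0,0,0,0.0015,0.003,0,0,0,0,0,0.0015,0.004,0,0,0,0,0,0.0015,0.004,0]'
```

```text
clock: 10.72
ee_pos: [0.4863, 0.2832, 0.0998]
eef_rot: [-3.141, 0.0, 1.543]
wrist_force: [-3.4, -3.3, 15.2]
opening: 0.0101
```

The plaque is seated, with contact at the predicted height (TCP 0.0998). The middle slot's TCP x is about 0.486. I'll release, rise, and plan for plaque B.

```bash
python3 -m pendant '[0,0,0,0,0,0,0.03,0,0,0,0,0,0,0.03,0,0,0,0,0,-0.05,0.03,0,0,0,0,0,-0.11,0.03,0,0,0,0,0,-0.17,0.03,0,0,0,0,0,-0.21,0.06,0,0,0,0,0,-0.21,0.06,0,0,0,0,0,-0.21,0.06]'
python3 - <<'E'
from h import *
grasp('B')
p,d,i=snap('scene'); C=cloud(d,i); q=sub(C,.44,.53,.24,.33,.08,.2)
print(np.percentile(q,[2,50,98],axis=0).round(3), np.linalg.svd(q-q.mean(0))[2][2].round(3)); save(cv2.resize(p[100:310,180:530],None,fx=2.2,fy=2.2),'s3.png')
E
```

```text
clock: 11.72
ee_pos: [0.486, 0.2832, 0.3073]
eef_rot: [-3.14, 0.001, 1.543]
wrist_force: [-0.8, -0.2, -0.2]
opening: 0.0578
rows [-20.11  -0.62   3.86] [-0.6045  0.003   0.1331]
[[0.485 0.253 0.081]
 [0.491 0.283 0.108]
 [0.495 0.311 0.13 ]] [ 0.999 -0.017  0.046]
```

View pics/s3.png

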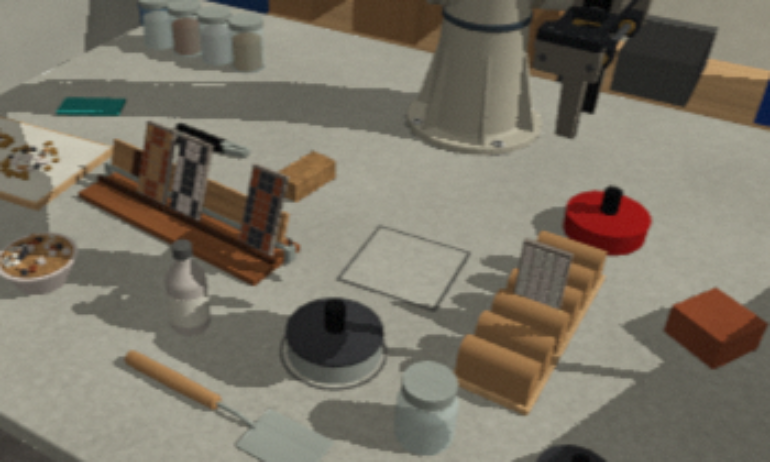

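Plaque A stands upright in the middle slot (545,270), and the other three are still on the stand. Next is plaque B.

```bash
python3 -m pendant '[0,0,0,-0.06,0,0,0.06,0,0,0,-0.12,0,0,0.06,0,0,0,-0.18,0,0,0.06,0,0,0,-0.24,0,0,0.06,0,0,0,-0.3,0,0,0.06,0,0,0,-0.36,0,0,0.06,0,0,0,-0.42,0,0,0.06,-7,0,1,-0.48,0.003,0,0.06,-14,0,2,-0.54,0.003,0.04,0.06,-20,-0.6,3.9,-0.59,0.003,0.08,0.06,-20.1,-0.6,3.9,-0.6045,0.003,0.133,0.06,-20.1,-0.6,3.9,-0.6045,0.003,0.133,0.06]'
python3 -m pendant '[0,0,0,0,0,0,0.06,0,0,0,0,0,0,0.06]'
python3 -c "
from h import *
grasp('B',-.002)"
```

```text
clock: 13.28
ee_pos: [0.4688, -0.3197, 0.1697]
eef_rot: [2.799, -0.008, 1.471]
wrist_force: [-0.3, -0.2, 0.9]
opening: 0.0602
clock: 13.52
ee_pos: [0.4738, -0.3207, 0.1776]
eef_rot: [2.788, 0.0, 1.476]
wrist_force: [-0.5, -0.8, 0.4]
opening: 0.0598
rows [ 0.19 -0.    0.04] [-0.0008 -0.0031  0.0839]
```

```bash
python3 -m pendant '[0,0,0,-0.002,-0.0028,0.05,0.06,0,0,0,-0.002,-0.0028,0.084,0.06,0,0,0,-0.002,-0.0028,0.084,0.06,0,0,0,-0.002,-0.0028,0.084,0.06,0,0,0,-0.002,-0.0028,0.084,0,0,0,0,-0.002,-0.0028,0.084,0,0,0,0,-0.002,-0.0028,0.084,0,0,0,0,-0.002,-0.0028,0.084,0,0,0,0,-0.002,-0.0028,0.084,0,0,0,0,-0.002,-0.0028,0.084,0,0,0,0,-0.002,-0.0028,0.084,0]' 20
python3 -m pendant '[0,0,0,0,0,-0.05,0,0,0,0,0,0,-0.1,0,0,0,0,0,0,-0.15,0,0,0,0,0,0,-0.2,0,0,0,0,0,0,-0.2,0,0,0,0,0,0,-0.2,0]'
python3 -c "
from h import *
plan([.4358,.2845,.30],[np.pi,0,1.543])"
```

```text
clock: 14.9
ee_pos: [0.4986, -0.3254, 0.0958]
eef_rot: [2.79, -0.001, 1.474]
wrist_force: [0.2, -0.3, 2.3]
opening: 0.0102
clock: 15.65
ee_pos: [0.4296, -0.3186, 0.2826]
eef_rot: [2.792, -0.002, 1.474]
wrist_force: [0.0, 0.4, -2.5]
opening: 0.0103
rows [20.05  0.59 -3.92] [ 0.6009 -0.0433 -0.0331]
```

```bash
python3 -m pendant '[10,0.3,-2,0.06,-0.043,-0.033,0,20,0.6,-3.9,0.12,-0.043,-0.033,0,20,0.6,-3.9,0.18,-0.043,-0.033,0,20,0.6,-3.9,0.24,-0.043,-0.033,0,20,0.6,-3.9,0.3,-0.043,-0.033,0,20,0.6,-3.9,0.36,-0.043,-0.033,0,20,0.6,-3.9,0.42,-0.043,-0.033,0,20,0.6,-3.9,0.48,-0.043,-0.033,0,20,0.6,-3.9,0.54,-0.043,-0.033,0,20,0.6,-3.9,0.601,-0.043,-0.033,0,20,0.6,-3.9,0.601,-0.043,-0.033,0,20,0.6,-3.9,0.601,-0.043,-0.033,0]'
python3 -m pendant '[0,0,0,0,0,0.05,0,0,0,0,0,0,0.1,0,0,0,0,0,0,0.13,0,0,0,0,0,0,0.13,0,0,0,0,0,0,0.13,0]'
python3 -c "
from h import *
plan([.4359,.2845,.100],[np.pi,0,1.543])"
```

```text
clock: 17.15
ee_pos: [0.4356, 0.284, 0.2984]
eef_rot: [-3.14, 0.003, 1.544]
wrist_force: [0.2, -0.5, -1.7]
opening: 0.0096
clock: 17.77
ee_pos: [0.4374, 0.2838, 0.1715]
eef_rot: [3.139, -0.0, 1.542]
wrist_force: [-0.8, 0.5, -1.4]
opening: 0.0099
rows [ 0.16 -0.01 -0.08] [ 0.0007 -0.0017  0.0715]
```

```bash
python3 -m pendant '[0,0,0,0,0,0.02,0,0,0,0,0,0,0.035,0,0,0,0,0,0,0.05,0,0,0,0,0,0,0.06,0,0,0,0,0,0,0.067,0,0,0,0,0,0,0.067,0,0,0,0,0,0,0.067,0]'
```

```text
clock: 18.65
ee_pos: [0.4371, 0.2843, 0.1038]
eef_rot: [3.139, 0.0, 1.543]
wrist_force: [-0.0, -0.8, -1.7]
opening: 0.0101
```

```bash
python3 -m pendant '[0,0,0,0,0,0.003,0,0,0,0,0,0,0.005,0,0,0,0,0,0,0.006,0,0,0,0,0,0,0.006,0]'
```

```text
clock: 19.15
ee_pos: [0.4369, 0.2841, 0.0979]
eef_rot: [3.14, 0.0, 1.543]
wrist_force: [-2.7, -1.0, 4.4]
opening: 0.0094
```

```bash
python3 -m pendant '[0,0,0,0,0,0.001,0,0,0,0,0,0,0.001,0.03,0,0,0,0,0,0.001,0.03,0,0,0,0,0,-0.05,0.03,0,0,0,0,0,-0.11,0.03,0,0,0,0,0,-0.17,0.03,0,0,0,0,0,-0.21,0.06,0,0,0,0,0,-0.21,0.06,0,0,0,0,0,-0.21,0.06]'
python3 - <<'E'
from h import *
grasp('C')
p,d,i=snap('scene'); C=cloud(d,i)
for x in(.441,.491):
    q=sub(C,x-.02,x+.02,.23,.34,.08,.2); print(np.percentile(q,[2,50,98],axis=0).round(3).tolist(), np.linalg.svd(q-q.mean(0))[2][2].round(3))
E
```

```text
clock: 20.27
ee_pos: [0.4361, 0.2839, 0.3065]
eef_rot: [3.141, 0.001, 1.543]
wrist_force: [0.1, -0.2, -1.2]
opening: 0.0577
rows [-19.99  -0.62   3.86] [-0.5302  0.0575  0.1323]
[[0.435, 0.257, 0.084], [0.442, 0.29, 0.116], [0.445, 0.315, 0.131]] [ 0.999 -0.004  0.052]
[[0.484, 0.253, 0.081], [0.491, 0.283, 0.108], [0.495, 0.311, 0.131]] [ 0.999 -0.019  0.038]
```

Both plaques are seated with tops at 0.131. Next is plaque C.

```bash
python3 -m pendant '[0,0,0,-0.06,0,0,0.06,0,0,0,-0.12,0,0,0.06,0,0,0,-0.18,0.02,0,0.06,0,0,0,-0.24,0.04,0,0.06,0,0,0,-0.3,0.057,0,0.06,0,0,0,-0.36,0.057,0,0.06,-7,0,1,-0.42,0.057,0,0.06,-14,0,2,-0.48,0.057,0.04,0.06,-20,-0.6,3.9,-0.53,0.057,0.08,0.06,-20,-0.6,3.9,-0.53,0.0575,0.132,0.06,-20,-0.6,3.9,-0.53,0.0575,0.132,0.06,-20,-0.6,3.9,-0.53,0.0575,0.132,0.06]'
python3 -m pendant '[0,0,0,0,0,0,0.06]'
python3 -c "
from h import *
grasp('C',0)"
```

```text
clock: 21.82
ee_pos: [0.4799, -0.247, 0.1765]
eef_rot: [2.791, -0.002, 1.475]
wrist_force: [-0.1, -0.1, 0.5]
opening: 0.0601
clock: 21.95
ee_pos: [0.4809, -0.2472, 0.178]
eef_rot: [2.788, 0.0, 1.476]
wrist_force: [-0.9, 0.7, -0.1]
opening: 0.0602
rows [ 0.22 -0.01  0.05] [-0.0009 -0.0034  0.0823]
```

```bash
python3 -m pendant '[0,0,0,-0.001,-0.0025,0.05,0.06,0,0,0,-0.001,-0.0025,0.081,0.06,0,0,0,-0.001,-0.0025,0.081,0.06,0,0,0,-0.001,-0.0025,0.081,0.06,0,0,0,-0.001,-0.0025,0.081,0,0,0,0,-0.001,-0.0025,0.081,0,0,0,0,-0.001,-0.0025,0.081,0,0,0,0,-0.001,-0.0025,0.081,0,0,0,0,-0.001,-0.0025,0.081,0,0,0,0,-0.001,-0.0025,0.081,0,0,0,0,-0.001,-0.0025,0.081,0]' 20
python3 -m pendant '[0,0,0,0,0,-0.05,0,0,0,0,0,0,-0.1,0,0,0,0,0,0,-0.15,0,0,0,0,0,0,-0.2,0,0,0,0,0,0,-0.2,0,0,0,0,0,0,-0.2,0]'
python3 -c "
from h import *
plan([.5359,.2825,.30],[np.pi,0,1.543])"
```

```text
clock: 23.32
ee_pos: [0.5047, -0.2507, 0.0989]
eef_rot: [2.79, -0.001, 1.474]
wrist_force: [-1.3, -0.2, 2.1]
opening: 0.0099
clock: 24.08
ee_pos: [0.4357, -0.2439, 0.2857]
eef_rot: [2.791, -0.002, 1.474]
wrist_force: [0.7, -0.2, -1.6]
opening: 0.0102
rows [20.05  0.59 -3.92] [0.5337 0.0505 0.0043]
```

```bash
python3 -m pendant '[10,0.3,-2,0.06,0.01,-0.01,0,20,0.6,-3.9,0.12,0.03,-0.01,0,20,0.6,-3.9,0.18,0.05,-0.01,0,20,0.6,-3.9,0.24,0.0505,0,0,20,0.6,-3.9,0.3,0.0505,0.004,0,20,0.6,-3.9,0.36,0.0505,0.004,0,20,0.6,-3.9,0.42,0.0505,0.004,0,20,0.6,-3.9,0.48,0.0505,0.004,0,20,0.6,-3.9,0.534,0.0505,0.004,0,20,0.6,-3.9,0.534,0.0505,0.004,0,20,0.6,-3.9,0.534,0.0505,0.004,0,20,0.6,-3.9,0.534,0.0505,0.004,0]'
python3 -m pendant '[0,0,0,0,0,0.05,0,0,0,0,0,0,0.1,0,0,0,0,0,0,0.13,0,0,0,0,0,0,0.13,0,0,0,0,0,0,0.13,0]'
python3 -c "
from h import *
plan([.5359,.2825,.1007],[np.pi,0,1.543])"
```

```text
clock: 25.58
ee_pos: [0.536, 0.2813, 0.3001]
eef_rot: [3.141, 0.001, 1.542]
wrist_force: [-0.6, 0.0, -1.9]
opening: 0.0101
clock: 26.2
ee_pos: [0.5374, 0.2823, 0.1725]
eef_rot: [3.138, -0.001, 1.542]
wrist_force: [0.3, -0.2, -1.1]
opening: 0.0099
rows [ 0.2  -0.03 -0.07] [ 0.0001 -0.0018  0.0718]
```

```bash
python3 -m pendant '[0,0,0,0,0,0.02,0,0,0,0,0,0,0.035,0,0,0,0,0,0,0.05,0,0,0,0,0,0,0.06,0,0,0,0,0,0,0.066,0,0,0,0,0,0,0.069,0,0,0,0,0,0,0.070,0,0,0,0,0,0,0.070,0]'
```

```text
clock: 27.2
ee_pos: [0.5368, 0.2826, 0.1013]
eef_rot: [3.139, 0.0, 1.543]
wrist_force: [-0.1, -0.1, -1.8]
opening: 0.01
```

```bash
python3 -m pendant '[0,0,0,0,0,0.0015,0,0,0,0,0,0,0.0025,0,0,0,0,0,0,0.0025,0]'
```

```text
clock: 27.58
ee_pos: [0.5373, 0.2826, 0.1011]
eef_rot: [3.138, -0.0, 1.543]
wrist_force: [-5.4, -4.1, 20.4]
opening: 0.0099
```

```bash
python3 -m pendant '[0,0,0,0,0,0,0.03,0,0,0,0,0,0,0.03,0,0,0,0,0,-0.05,0.03,0,0,0,0,0,-0.11,0.03,0,0,0,0,0,-0.17,0.03,0,0,0,0,0,-0.21,0.06,0,0,0,0,0,-0.21,0.06,0,0,0,0,0,-0.21,0.06]'
python3 - <<'E'
from h import *
p,d,i=snap('scene'); C=cloud(d,i)
for x in(.441,.491,.541):
    q=sub(C,x-.02,x+.02,.23,.34,.08,.2); print(np.percentile(q,[2,50,98],axis=0).round(3).tolist(), np.linalg.svd(q-q.mean(0))[2][2].round(3))
q=sub(C,.45,.57,-.16,-.05,.082,.2);print('D',np.percentile(q,[1,50,99],axis=0).round(3).tolist())
grasp('D')
E
```

```text
clock: 28.58
ee_pos: [0.5358, 0.2823, 0.3074]
eef_rot: [3.141, 0.001, 1.543]
wrist_force: [0.6, 1.1, -1.0]
opening: 0.058
[[0.435, 0.257, 0.085], [0.442, 0.29, 0.116], [0.446, 0.315, 0.131]] [ 0.998 -0.005  0.055]
[[0.484, 0.253, 0.085], [0.491, 0.284, 0.116], [0.494, 0.311, 0.131]] [ 0.999 -0.006  0.054]
[[0.534, 0.254, 0.081], [0.542, 0.283, 0.108], [0.545, 0.311, 0.13]] [ 0.999 -0.015  0.045]
D [[0.508, -0.138, 0.082], [0.522, -0.105, 0.106], [0.532, -0.079, 0.127]]
rows [-20.06  -0.59   3.87] [-0.3898 -0.0323  0.1326]
```

Three are seated. Next is plaque D.

```bash
python3 -m pendant '[0,0,0,-0.06,0,0,0.06,0,0,0,-0.12,-0.01,0,0.06,0,0,0,-0.18,-0.02,0,0.06,0,0,0,-0.24,-0.03,0,0.06,-7,0,1,-0.3,-0.032,0,0.06,-14,0,2,-0.36,-0.032,0.04,0.06,-20,-0.6,3.9,-0.39,-0.032,0.08,0.06,-20,-0.6,3.9,-0.39,-0.0323,0.132,0.06,-20,-0.6,3.9,-0.39,-0.0323,0.132,0.06,-20,-0.6,3.9,-0.39,-0.0323,0.132,0.06,-20,-0.6,3.9,-0.39,-0.0323,0.132,0.06]'
python3 -c "
from h import *
grasp('D',0)"
```

```text
clock: 30.0
ee_pos: [0.4949, -0.1063, 0.1785]
eef_rot: [2.788, -0.001, 1.475]
wrist_force: [-0.0, 0.1, 0.0]
opening: 0.0599
rows [ 0.23 -0.05  0.  ] [-0.0008 -0.004   0.0826]
```

```bash
python3 -m pendant '[0,0,0,-0.001,-0.0025,0.05,0.06,0,0,0,-0.001,-0.0025,0.081,0.06,0,0,0,-0.001,-0.0025,0.081,0.06,0,0,0,-0.001,-0.0025,0.081,0.06,0,0,0,-0.001,-0.0025,0.081,0,0,0,0,-0.001,-0.0025,0.081,0,0,0,0,-0.001,-0.0025,0.081,0,0,0,0,-0.001,-0.0025,0.081,0,0,0,0,-0.001,-0.0025,0.081,0,0,0,0,-0.001,-0.0025,0.081,0,0,0,0,-0.001,-0.0025,0.081,0]' 20
python3 -m pendant '[0,0,0,0,0,-0.05,0,0,0,0,0,0,-0.1,0,0,0,0,0,0,-0.15,0,0,0,0,0,0,-0.2,0,0,0,0,0,0,-0.2,0,0,0,0,0,0,-0.2,0]'
python3 -c "
from h import *
plan([.5856,.2812,.30],[np.pi,0,1.543])"
```

```text
clock: 31.38
ee_pos: [0.5185, -0.1098, 0.0996]
eef_rot: [2.791, -0.001, 1.474]
wrist_force: [-0.2, -0.2, 0.4]
opening: 0.0097
clock: 32.12
ee_pos: [0.4495, -0.1033, 0.2864]
eef_rot: [2.792, -0.001, 1.474]
wrist_force: [-0.2, -0.7, -1.7]
opening: 0.0098
rows [20.05  0.61 -3.92] [0.3958 0.0968 0.0215]
```

```bash
python3 -m pendant '[10,0.3,-2,0.05,0.03,-0.01,0,20,0.6,-3.9,0.1,0.06,-0.01,0,20,0.6,-3.9,0.16,0.09,-0.01,0,20,0.6,-3.9,0.22,0.097,0,0,20,0.6,-3.9,0.28,0.097,0.01,0,20,0.6,-3.9,0.34,0.097,0.02,0,20,0.6,-3.9,0.396,0.0968,0.0215,0,20,0.6,-3.9,0.396,0.0968,0.0215,0,20,0.6,-3.9,0.396,0.0968,0.0215,0,20,0.6,-3.9,0.396,0.0968,0.0215,0]'
python3 -m pendant '[0,0,0,0,0,0.05,0,0,0,0,0,0,0.1,0,0,0,0,0,0,0.13,0,0,0,0,0,0,0.13,0,0,0,0,0,0,0.13,0]'
python3 -c "
from h import *
plan([.5857,.2812,.1015],[np.pi,0,1.543])"
```

```text
clock: 33.38
ee_pos: [0.5859, 0.2798, 0.3001]
eef_rot: [3.141, 0.001, 1.542]
wrist_force: [-0.3, 0.5, -2.1]
opening: 0.0101
clock: 34.0
ee_pos: [0.5873, 0.2809, 0.1727]
eef_rot: [3.138, -0.001, 1.542]
wrist_force: [0.1, 0.3, -0.9]
opening: 0.0098
rows [ 0.21 -0.03 -0.08] [ 0.0002 -0.0019  0.0712]
```

```bash
python3 -m pendant '[0,0,0,0,-0.0005,0.02,0,0,0,0,0,-0.0005,0.035,0,0,0,0,0,-0.0005,0.05,0,0,0,0,0,-0.0005,0.06,0,0,0,0,0,-0.0005,0.066,0,0,0,0,0,-0.0005,0.069,0,0,0,0,0,-0.0005,0.071,0,0,0,0,0,-0.0005,0.071,0]'
```

```text
clock: 35.0
ee_pos: [0.5862, 0.2812, 0.1018]
eef_rot: [3.139, 0.0, 1.543]
wrist_force: [-3.7, -3.1, 10.8]
opening: 0.0095
```

```bash
python3 -m pendant '[0,0,0,0,0,0,0.03,0,0,0,0,0,0,0.03,0,0,0,0,0,-0.05,0.03,0,0,0,0,0,-0.11,0.03,0,0,0,0,0,-0.17,0.03,0,0,0,0,0,-0.21,0,0,0,0,0,0,-0.21,0,0,0,0,0,0,-0.21,0]'
python3 -c "
from h import *
plan([.40,-.36,.31],[np.pi,0,1.475])"
```

```text
clock: 36.0
ee_pos: [0.5851, 0.2811, 0.309]
eef_rot: [3.141, 0.001, 1.543]
wrist_force: [0.1, 0.2, -0.9]
opening: 0.0023
rows [0.05 0.05 3.88] [-6.46e-01 -1.67e-01 -5.00e-04]
```

```bash
python3 -m pendant '[0,0,0,-0.06,-0.02,0,0,0,0,0,-0.12,-0.04,0,0,0,0,0,-0.18,-0.06,0,0,0,0,0,-0.24,-0.08,0,0,0,0,0,-0.3,-0.1,0,0,0,0,0,-0.35,-0.12,0,0,0,0,2,-0.41,-0.14,0,0,0,0,3.9,-0.47,-0.16,0,0,0,0,3.9,-0.53,-0.167,0,0,0,0,3.9,-0.59,-0.167,0,0,0,0,3.9,-0.646,-0.167,0,0,0,0,3.9,-0.646,-0.167,0,0]'
python3 -m pendant '[0,0,0,0,0,0,0,0,0,0,0,0,0,0]'
python3 - <<'E'
from h import *
p,d,i=snap('wrist'); save(p,'w3.png'); C=cloud(d,i); C[210:]=np.nan
for y in(-.28,-.25,-.22,-.19):
    q=sub(C,.42,.56,y-.01,y+.01,.03,.1); 
    if len(q)>5:
        t=q[q[:,2]>np.percentile(q[:,2],95)-.006]; print(y,np.percentile(t,[2,50,98],axis=0)[:,[0,2]].round(4).tolist())
p,d,i=snap('scene'); save(p,'s4.png'); C=cloud(d,i)
for x in(.441,.491,.541,.591):
    q=sub(C,x-.02,x+.02,.23,.34,.08,.2); print(np.percentile(q,[2,50,98],axis=0).round(3).tolist(), np.linalg.svd(q-q.mean(0))[2][2].round(3))
plan([.44,-.26,.20],[np.pi,0,1.475])
E
```

```text
clock: 37.5
ee_pos: [0.3992, -0.3624, 0.3075]
eef_rot: [-3.141, -0.001, 1.471]
wrist_force: [1.1, 0.3, -0.5]
opening: 0.0009
clock: 37.75
ee_pos: [0.4003, -0.3585, 0.3093]
eef_rot: [3.141, -0.001, 1.476]
wrist_force: [1.1, 0.2, 0.1]
opening: 0.0004
-0.28 [[0.4986, 0.0699], [0.5028, 0.0732], [0.5079, 0.0754]]
-0.25 [[0.502, 0.07], [0.5056, 0.0731], [0.5118, 0.0753]]
-0.22 [[0.5046, 0.0701], [0.5088, 0.0733], [0.5136, 0.0757]]
-0.19 [[0.508, 0.0706], [0.512, 0.0732], [0.5172, 0.0753]]
[[0.435, 0.257, 0.083], [0.442, 0.291, 0.116], [0.446, 0.315, 0.13]] [ 0.998 -0.003  0.057]
[[0.484, 0.253, 0.088], [0.491, 0.285, 0.115], [0.495, 0.311, 0.13]] [ 0.998 -0.031  0.062]
[[0.535, 0.254, 0.085], [0.542, 0.285, 0.115], [0.545, 0.312, 0.131]] [ 0.998 -0.017  0.052]
[[0.584, 0.253, 0.081], [0.591, 0.283, 0.109], [0.594, 0.311, 0.13]] [ 0.999 -0.012  0.049]
rows [0.1  0.   0.06] [0.102  0.0297 0.1099]
```

View pics/s4.png

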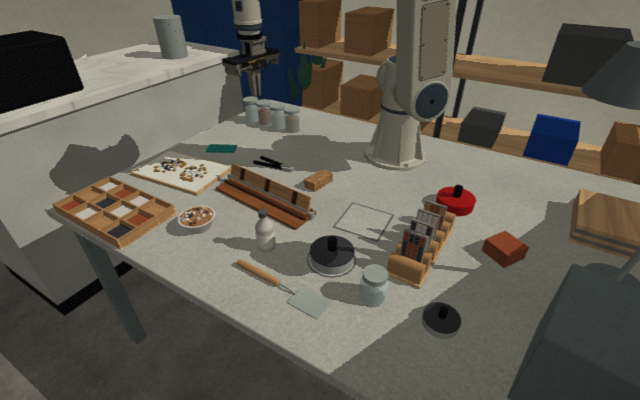

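All four plaques stand in the rack (425,235), and the empty stand is still open (265,190). Now the fold: closed fingers go down behind the back, then push +x.

```bash
python3 -m pendant '[0,0,0,0.05,0.02,0.05,0,0,0,0,0.102,0.039,0.1,0,0,0,0,0.102,0.039,0.16,0,0,0,0,0.102,0.039,0.22,0,0,0,0,0.102,0.039,0.243,0,0,0,0,0.102,0.039,0.243,0,0,0,0,0.102,0.039,0.243,0,0,0,0,0.102,0.039,0.243,0]'
python3 -m pendant '[0,0,0,0,0.015,0,0,0,0,0,0,0.025,0,0,0,0,0,0,0.035,0,0,0,0,0,0,0.045,0,0,0,0,0,0,0.055,0,0,0,0,0,0,0.06,0,0,0,0,0,0,0.06,0,0]'
```

```text
clock: 38.85
ee_pos: [0.4508, -0.2628, 0.0689]
eef_rot: [3.137, 0.002, 1.475]
wrist_force: [-0.0, 0.4, 1.2]
opening: 0.0005
clock: 39.72
ee_pos: [0.5095, -0.2678, 0.0669]
eef_rot: [3.14, 0.0, 1.475]
wrist_force: [-2.3, 1.0, 1.4]
opening: 0.0005
```

```bash
python3 -m pendant '[0,0,0,0,0.008,0,0,0,0,0,0,0.016,0,0,0,0,0,0,0.024,0,0,0,0,0,0,0.032,0,0,0,0,0,0,0.038,0,0,0,0,0,0,0.038,0,0,0,0,0,0,0.038,0,0]'
python3 - <<'E'
from h import *
p,d,i=snap('scene'); save(cv2.resize(p[100:260,180:380],None,fx=3.5,fy=3.5),'s5.png')
E
```

```text
clock: 40.6
ee_pos: [0.5468, -0.2714, 0.0671]
eef_rot: [3.14, 0.0, 1.475]
wrist_force: [-0.4, 0.3, -0.4]
opening: 0.0007
```

View pics/s5.png

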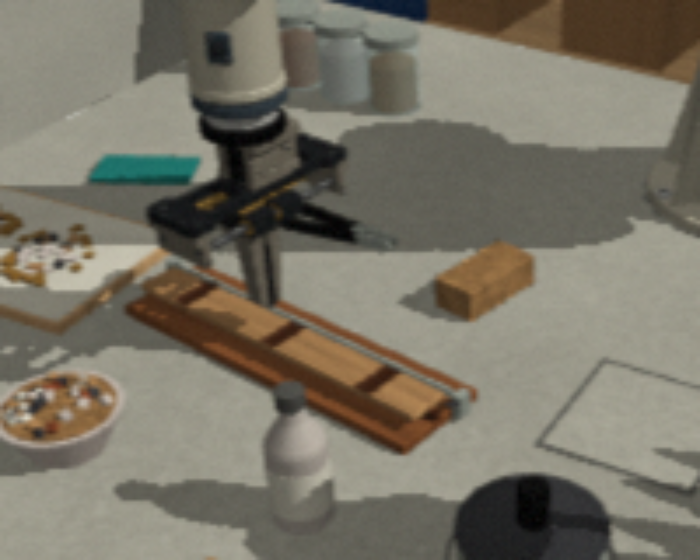

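The back lies flat on the base (300,330). I'll rise, then measure the pot, the square mark and the stand.

```bash
python3 -m pendant '[0,0,0,0,0,-0.06,0,0,0,0,0,0,-0.12,0,0,0,0,0,0,-0.18,0,0,0,0,0.05,0,-0.24,0,0,0,0,0.1,0,-0.26,0,0,0,0,0.16,0,-0.26,0.05,0,0,0,0.2,0.02,-0.26,0.05,0,0,0,0.2,0.02,-0.26,0.05,0,0,0,0.2,0.02,-0.26,0.05,0,0,0,0.2,0.02,-0.26,0.05]'
python3 - <<'E'
from h import *
p,d,i=snap('wrist'); save(p,'w4.png'); C=cloud(d,i); C[215:]=np.nan
k=sub(C,.5,.8,0,.25,.062,.09); c,r=cv2.minEnclosingCircle(k[:,:2].astype(np.float32)); print('knob',c,r,len(k),np.median(k[:,2]))
k=sub(C,c[0]-.09,c[0]+.09,c[1]-.09,c[1]+.09,.034,.046); print('lid',cv2.minEnclosingCircle(k[:,:2].astype(np.float32)))
# square: dark thin outline
g=p.max(2).astype(np.uint8); bh=cv2.morphologyEx(g,cv2.MORPH_BLACKHAT,np.ones((9,9),np.uint8)); m=(bh>25)
W=C[m]; q=W[(W[:,0]>.35)&(W[:,0]<.55)&(W[:,1]>-.02)&(W[:,1]<.18)&(abs(W[:,2])<.01)]
print('sq',len(q),cv2.minAreaRect(q[:,:2].astype(np.float32)))
b=sub(C,.51,.59,-.3,-.1,.008,.1)
ps,ds,js=snap('scene'); S=cloud(ds,js); b=sub(S,.48,.6,-.4,-.1,.02,.2); print('stand z pct',np.percentile(b[:,2],[50,90,99,100]).round(3))
k=sub(S,.5,.8,0,.25,.062,.09); print('scene knob',cv2.minEnclosingCircle(k[:,:2].astype(np.float32)))
print(telemetry.sense()['ee_pos'])
E
```

```text
clock: 41.9
ee_pos: [0.5851, -0.0754, 0.3271]
eef_rot: [3.14, 0.001, 1.473]
wrist_force: [0.0, -0.1, -0.6]
opening: 0.0482
knob (0.658850908279419, 0.08476610481739044) 0.013116355985403061 387 0.07635373386337413
lid ((0.6596728563308716, 0.08578380197286606), 0.0612170547246933)
sq 1600 ((0.4623054563999176, 0.09758743643760681), (0.1670282483100891, 0.17423276603221893), 3.2423102855682373)
stand z pct [0.029 0.031 0.032 0.033]
scene knob ((0.7012253999710083, 0.16220256686210632), 0.09908036142587662)
[ 0.58527745 -0.07535427  0.32714865]
```

View pics/w4.png

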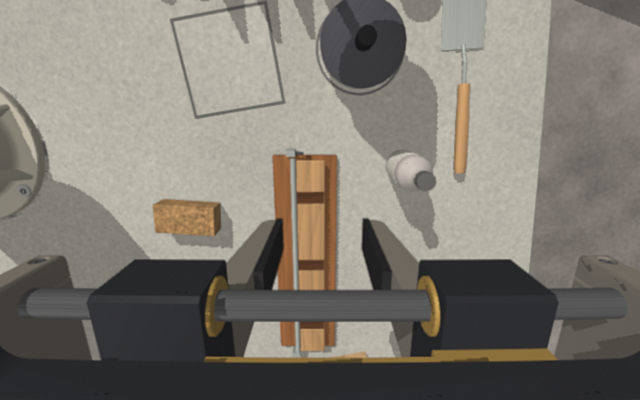

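```bash
python3 - <<'E'
from h import *
i=imaging.camera_info('wrist')
q=ray([[171,20],[267,3],[284,102],[197,117]],i,0); print(q.round(4),q.mean(0).round(4), np.linalg.norm(np.diff(q,axis=0),axis=1))
a=np.load('top0.npz'); 
plan([.6575,.085,.20],[np.pi,0,1.5708])
E
```

```text
[[ 0.3823  0.1522  0.    ]
 [ 0.5285  0.1596 -0.    ]
 [ 0.5354  0.0177  0.    ]
 [ 0.3933  0.0089  0.    ]] [ 0.4599  0.0846 -0.    ] [0.14638188 0.14204479 0.14239427]
rows [ 0.09  0.03 -5.6 ] [0.1667 0.056  0.1272]
```

The square's corners are at (171,20), (267,3), (284,102) and (197,117), which puts its centre at (0.460, 0.085). The knob is at (0.659, 0.085), so the slide is about -0.199 m in x.

```bash
python3 -m pendant '[0,0,-3,0.05,0.02,0,0.07,0,0,-5.6,0.11,0.04,0.05,0.07,0,0,-5.6,0.167,0.055,0.1,0.07,0,0,-5.6,0.167,0.055,0.127,0.07,0,0,-5.6,0.167,0.055,0.127,0.07,0,0,-5.6,0.167,0.055,0.18,0.07,0,0,-5.6,0.167,0.055,0.23,0.07,0,0,-5.6,0.167,0.055,0.26,0.07,0,0,-5.6,0.167,0.055,0.269,0.07,0,0,-5.6,0.167,0.055,0.269,0.07,0,0,-5.6,0.167,0.055,0.269,0.07]' 20
python3 -m pendant '[0,0,0,0,0,0,0,0,0,0,0,0,0,0,0,0,0,0,0,0,0,0,0,0,0,0,0,0,0,0,0,0,0,0,0]' 20
```

```text
clock: 43.38
ee_pos: [0.6584, 0.0863, 0.0605]
eef_rot: [3.137, 0.0, 1.572]
wrist_force: [0.6, 0.7, 0.2]
opening: 0.07
clock: 44.0
ee_pos: [0.6574, 0.0866, 0.0583]
eef_rot: [3.139, 0.0, 1.572]
wrist_force: [2.5, -0.3, -0.9]
opening: 0.0258
```

```bash
python3 -m pendant '[0,0,0,0,-0.01,0,0,0,0,0,0,-0.03,0,0,0,0,0,0,-0.05,0,0,0,0,0,0,-0.07,0,0,0,0,0,0,-0.09,0,0,0,0,0,0,-0.11,0,0,0,0,0,0,-0.13,0,0,0,0,0,0,-0.15,0,0,0,0,0,0,-0.17,0,0,0,0,0,0,-0.185,0,0,0,0,0,0,-0.195,0,0,0,0,0,0,-0.199,0,0]'
python3 -m pendant '[0,0,0,0,0,0,0,0,0,0,0,0,0,0,0,0,0,0,0,0,0.06,0,0,0,0,0,0,0.06,0,0,0,0,0,-0.06,0.06,0,0,0,0,0,-0.12,0.06,0,0,0,0,0,-0.18,0.06,0,0,0,-0.06,-0.03,-0.24,0.06,0,0,0,-0.12,-0.03,-0.27,0.06,0,0,0,-0.16,-0.03,-0.27,0.06,0,0,0,-0.16,-0.03,-0.27,0.06,0,0,0,-0.16,-0.03,-0.27,0.06]'
python3 - <<'E'
from h import *
p,d,i=snap('wrist'); save(p,'w5.png'); np.savez('w5.npz',p=p,d=d,**{k:np.array(v) for k,v in i.items()}); C=cloud(d,i); C[215:]=np.nan
k=sub(C,.35,.6,0,.2,.062,.09); c,r=cv2.minEnclosingCircle(k[:,:2].astype(np.float32)); print('knob',c,r,len(k))
k=sub(C,c[0]-.09,c[0]+.09,c[1]-.09,c[1]+.09,.034,.046); print('lid',cv2.minEnclosingCircle(k[:,:2].astype(np.float32)))
p,d,i=snap('scene'); save(p,'s6.png'); S=cloud(d,i)
for x in(.441,.491,.541,.591):
    q=sub(S,x-.02,x+.02,.23,.34,.08,.2); print(np.percentile(q,[2,50,98],axis=0).round(3).tolist(), np.linalg.svd(q-q.mean(0))[2][2].round(3))
b=sub(S,.48,.6,-.4,-.1,.02,.2); print('stand z',np.percentile(b[:,2],[50,99]).round(3))
E
```

```text
clock: 45.5
ee_pos: [0.4583, 0.0864, 0.0582]
eef_rot: [3.138, 0.0, 1.573]
wrist_force: [5.6, -1.2, 1.9]
opening: 0.0253
clock: 47.0
ee_pos: [0.4272, -0.0736, 0.3273]
eef_rot: [3.141, -0.0, 1.571]
wrist_force: [-0.2, -0.0, -0.6]
opening: 0.0599
knob (0.45916885137557983, 0.08500102162361145) 0.012573450803756714 336
lid ((0.4591178297996521, 0.085565485060215), 0.06147780641913414)
[[0.435, 0.257, 0.084], [0.442, 0.29, 0.116], [0.446, 0.315, 0.13]] [ 0.998 -0.009  0.06 ]
[[0.485, 0.253, 0.086], [0.491, 0.285, 0.115], [0.495, 0.311, 0.13]] [ 0.998 -0.012  0.068]
[[0.536, 0.254, 0.088], [0.542, 0.286, 0.115], [0.545, 0.312, 0.131]] [ 0.998 -0.019  0.056]
[[0.584, 0.253, 0.081], [0.591, 0.283, 0.109], [0.594, 0.311, 0.131]] [ 0.999 -0.022  0.04 ]
stand z [0.029 0.032]
```

View pics/w5.png

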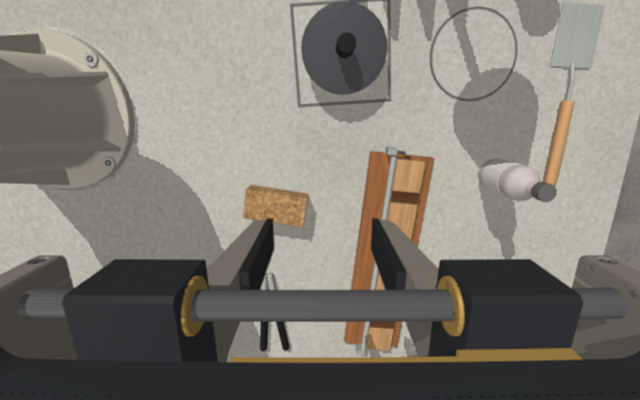

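View pics/s6.png

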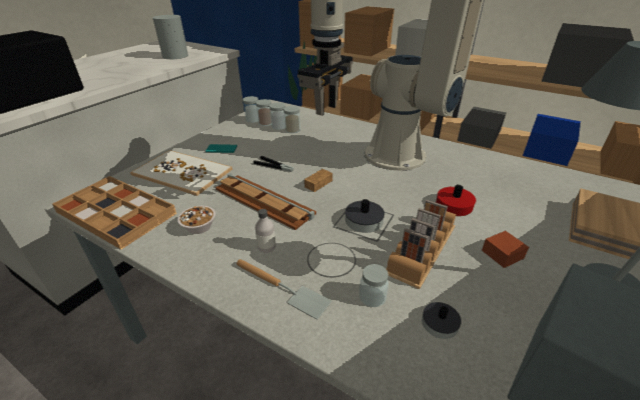

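```bash
python3 - <<'E'
from h import *
i=np.load('w5.npz')
q=ray([[291,4],[390,101],[298,106]],i,0); print(q.round(4),(q[0]+q[1])/2)
p,d,j=snap('wrist'); C=cloud(d,j); C[215:]=np.nan
k=sub(C,.35,.6,0,.2,.062,.09); print('knob',cv2.minEnclosingCircle(k[:,:2].astype(np.float32)))
E
```

```text
[[0.3826 0.1535 0.    ]
 [0.5359 0.0159 0.    ]
 [0.3901 0.0082 0.    ]] [0.45926049 0.08468769 0.        ]
knob ((0.45926931500434875, 0.08521582186222076), 0.012639778666198254)
```

The pot is within about 1 mm of the mark's middle, so I'm handing in.

```bash
python3 -c "
from h import *
print(manip.hand_in())"
```

```text
the job is handed in; nothing more can be done
None
```

The bench is closed down and the job is handed in, at about 47 s on the clock; the hand-in gave no verdict.

- **Plaques:** there were four on the stand. All four now stand in the rack, same edge down, in the slots at x = -50, 0, 50 and 100 mm. In the last check their tops were at z ≈ 0.130 m, as expected for fully seated plaques. They were upright to within about 0.07 rad, square to within about 0.02 rad and near the rack's centre line.
- **Stand:** I folded the back only after all four were racked. It measures flat, with nothing on the stand above 0.033 m.
- **Pot:** I slid it by its knob without lifting. It ended at (0.459, 0.085), within about 1 mm of the square mark's middle. I chose the large grey pot and left the red and small black ones alone.
- **Other things:** the bench items looked unmoved in the last picture, but I did not measure them. The gripper was clear of everything at the end.

**Disagreement:** the top and scene cameras differed by up to about 10 mm in x. I used the wrist camera instead, corrected by about 2 mm for the rack slots; touching down in the slots agreed with that.

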